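Nest the drawn cups in the master and run the gauge carriage home

TASK

Check the nesting height of the two steel cups: nest them one on the other, upright and fully seated, in the gold master cup on the gauge's carriage, setting them down rather than dropping them. Then slide the carriage, without pushing on the cups, gently home against the red-tipped stop under the measuring head, and let go. Keep hand and cups off the measuring head, and leave the other things on the table where they are.

Things in the scene. Friction and masses are not known exactly. Their poses are not given: they have to be found in the camera images.
- gauge: Nesting-height gauge, fixed to the table: grey base 20 mm high, x -45 to +110 mm, y +-170 mm, two rails along y. Origin on the table, mid-slide, below the carriage's line of travel. x points from the front (knob, robot side) to the column at the back; +y is the way home. The 46 mm high end block with the red buffer (+y end) is the home stop; the one with a black tip is the loading stop.
- head: Measuring head over the home place. Origin on the table below its spindle, axes as gauge. Foot: 40 mm disc, underside 177 mm up; a good stack passes 11 mm below. White readout box: x -75 to +15, y +-46, z 192 to 258 mm; 30 mm column at x +83, 282 mm high. It overhangs the knob at home, so a tool pointing straight down strikes it: lean the tool back to the robot 30 to 45 degrees from vertical.
- carriage (a joint): Travel of the carriage, m: 0 at the loading stop, 0.18 at the home stop, growing along gauge +y; starts at 0 to 0.04. Slides at about 2.5 N, stays where it is left, no spring or latch. Plate 68 x 80 mm (gauge x, y), 38 to 52 mm above the table, centred on gauge x = 0. Push it by its knob. Home place, under the head: gauge y = +80 mm.
- knob (a point): Middle of the carriage's black knob: cylinder 22 mm in diameter, 27 mm long, lying along gauge x, 45 mm above the table, 58.5 mm in front of the carriage's centre line. A 10 mm stem joins it to the carriage plate, whose front face is 24.5 mm behind this point. It is clear on both sides (gauge y) and below. Moves with the carriage; axes as the gauge's.
- master_rim (a point): Centre of the mouth of the gold master cup, at rim height, 118 mm above the table. The master is bolted to the carriage, has the same shape as the steel cups and moves with the carriage. A cup seated in it has its underside 36 mm below this point; a second cup nested in that one, 12 mm below it. Axes as the gauge's.
- cup_a: Steel cup, 150 g, 60 mm high, open top, standing on the table. Origin: centre of underside, z up. Foot is a cone, outer radius 18 mm rising to 23.5 mm at 36 mm; there a shoulder steps out to a straight band, outer radius 28, inner 25.5 mm, up to the rim. Nested, the shoulder rests on the lower cup's rim: it stands 24 mm higher, only the band shows, side play 2 mm. Grip the band from above.
- cup_b: The second steel cup, identical to cup_a; the two may be nested in either order.
- ring_gauge: Bystander: dark steel ring gauge lying flat, outer diameter 70 mm, bore 42 mm, 18 mm high. Origin: centre of its underside.
- solvent: Bystander: blue bottle, 60 mm in diameter, 150 mm high, origin: centre of its underside.
- probe_stand: Bystander: small black stand, foot 56 mm in diameter, 120 mm high, with a ruby-tipped stylus pointing up. Origin: centre of its underside.
Things that resemble listed ones, but are neither listed nor needed, are in the scene too. What is shaped like the cup_b but brown or orange is not meant.

How it is judged:
On the way, in this order (a step that is already met when the one before it is completed fails the run):
1. one steel cup is seated in the gold master (((z of cup_a in the frame of master_rim between -0.0385 and -0.0335 m and horizontal distance between cup_a and master_rim below 0.004 m and angle between cup_a's own z axis and vertical below 0.052 rad) or (z of cup_b in the frame of master_rim between -0.0385 and -0.0335 m and horizontal distance between cup_b and master_rim below 0.004 m and angle between cup_b's own z axis and vertical below 0.052 rad))), for 0.2 s.
2. both steel cups are nested in the master, one on the other (((z of cup_a in the frame of master_rim between -0.0385 and -0.0335 m and horizontal distance between each of cup_a, cup_b and master_rim below 0.004 m and angle between each of cup_a, cup_b's own z axis and vertical below 0.052 rad and z of cup_b in the frame of master_rim between -0.0145 and -0.0095 m) or (z of cup_b in the frame of master_rim between -0.0385 and -0.0335 m and horizontal distance between each of cup_b, cup_a and master_rim below 0.004 m and angle between each of cup_b, cup_a's own z axis and vertical below 0.052 rad and z of cup_a in the frame of master_rim between -0.0145 and -0.0095 m))), for 0.2 s.
3. the carriage is home at the stop with the stack (value of joint carriage above 0.1775 m and ((z of cup_a in the frame of master_rim between -0.0385 and -0.0335 m and horizontal distance between each of cup_a, cup_b and master_rim below 0.004 m and angle between each of cup_a, cup_b's own z axis and vertical below 0.052 rad and z of cup_b in the frame of master_rim between -0.0145 and -0.0095 m) or (z of cup_b in the frame of master_rim between -0.0385 and -0.0335 m and horizontal distance between each of cup_b, cup_a and master_rim below 0.004 m and angle between each of cup_b, cup_a's own z axis and vertical below 0.052 rad and z of cup_a in the frame of master_rim between -0.0145 and -0.0095 m))), for 0.2 s.
At the end, for the whole second after the job is handed in: Carriage within 2.5 mm of the home stop; both cups nested in the gold master in either order, each upright within 3 degrees, centred within 4 mm and within 2.5 mm of seated height (underside 36 and 12 mm below the master's rim); cups at rest, all released (all of step 3 and linear speed of each of cup_a, cup_b below 0.01 m/s); the robot touches nothing.
It fails at once if the measuring head is pushed (over 4 N) by the robot or a cup (contact force between anything else and head above 4 N).
It fails at once if a cup is dropped (falls free faster than 0.5 m/s, a drop of over 13 mm) ((linear speed of cup_a above 0.5 m/s and contact force between the fingers and cup_a below 0.05 N) or (linear speed of cup_b above 0.5 m/s and contact force between the fingers and cup_b below 0.05 N)).
It fails at once if the carriage runs into the home stop faster than 0.15 m/s (value of joint carriage above 0.174 m and velocity of joint carriage above 0.15 m/s).
It fails at once if the carriage is driven along by pushing on the cups (value of joint carriage above 0.07 m and velocity of joint carriage above 0.02 m/s and (contact force between the fingers and cup_a above 1 N or contact force between the fingers and cup_b above 1 N)).
It fails at once if a bystander is moved by more than 20 mm (distance of any of ring_gauge, solvent, probe_stand from where it was at the start of the episode above 0.02 m).
It also fails if it takes over 66 s, if anything falls off the work surface, if the arm or the gripper's body presses on something with over 40 N, if the wrist force passes 120 N, or if a joint passes its speed limit or range.

ROBOT

A 6-joint arm with a two-finger parallel gripper is mounted at the origin on the work surface. World frame = base frame: x ahead of the robot, y to its left, z up, the work surface at z = 0. Lengths are in m, angles in rad, forces in N, time in s.
With the tool pointing down it reaches from about 0.3 to 0.85 m from the base axis. Payload 5.4 kg.
Tool frame: the origin (TCP) lies between the finger pads, 19 mm behind the fingertips; this is the grasp point; z points along the fingers, y is the line along which they close (so a half turn about z gives the same grasp; the last joint's range is limited). The gripper opens to 85 mm and grips with 20 to 120 N. Pads are 22 mm wide; open, the fingers measure 114 mm over their backs; the gripper's body (76 mm by 85 mm) begins 54 mm behind the grasp point. The pads swing forward as they close: fully open they stand 13 mm farther back than shut.
Start: joints at [0.903, 0.158, 1.597, -0, 1.386, -0.21], TCP at [0.254, 0.516, 0.25] pointing down, gripper open.
Joint ranges: [-2.91, 2.91], [-0.94, 2.29], [0.18, 2.7], [-1.29, 4.43], [0.17, 2.64], [-3, 3]. Speed limits (rad/s): [2.57, 2.57, 3.14, 3.14, 3.14, 3.14].

INTERFACE

Orientations are given as a unit quaternion [x, y, z, w].
In Python, from bench import arm gives the robot as it stands.
- The arm moves only by the tool move_arm, never from a script. Its argument "deltas" is a list of rows, each a list of 6 numbers: the shift along the world's x, y, z in units of 12 cm (1.0 is 12 cm), then the turn, a rotation vector about the world's x, y, z in units of 180 degrees (1.0 is 180 degrees). In form: [[x, y, z, rx, ry, rz], ...]. A call has 1 to 8 rows; each row shifts and turns the commanded pose from where the row before left it; what a row does not reach is not made up. A row lasts 1/8 s, in which the tool goes at most 62.5 mm and 10.7 degrees, less where a joint would pass 70% of its speed; a pose out of reach is approached as far as the arm can. A call with a number of a shift or a turn outside -1 to 1 is refused whole. A call with a gripper value outside its range is refused whole. "hand" is the finger opening in mm, from 0 to 85.4, set as the call begins (left out, the last holds). The fingers move at their own pace and stop on an object; "force" is the grip in N (left out, the last holds). Time passes only in rows, so rows that do not move let the fingers close. It gives the time, the measured TCP pose, the force, the opening and the grip force at its end, in the units of the state.
- arm.sense(): the state, without advancing time (a new reading comes with each control period).
- arm.get_image(name): name is "scene" or "side" or "wrist"; returns (picture, depth): 400x640x3 uint8, red, green, blue; 400x640 float32, m along the optical axis (not along the pixel's ray), 0 where there is no reading.
- arm.camera_params(name): a dict with "mtx" (3x3 intrinsics, pixels), "cam_to_world" (4x4, takes a point from camera to world coordinates); the wrist camera has in their place "tool_from_camera" (4x4, takes a point from camera to tool coordinates, whose origin is the TCP and whose axes are the flange's). Camera axes: x right, y down, z forward; pixel columns grow to the right and rows downward; lengths in m; the calibration is good to about 2 mm. A picture is of the moment at which its call begins: read the wrist's pose just before it. camera_params takes no time and is no camera call.
- arm.finish_job(): hands the job in; it is judged then, once.
Trained networks look in the newest picture that a camera, given by its name, has taken for a name from the list of things; names that differ only in an ending like _2 or _b are one class to them, and where a whole thing is asked for, a point or a joint stands for the part that bears it (a point fixed in the world has none). Each returns a list of dicts, best first, with "confidence" (0 to 1); they miss things now and then, are a little off and sometimes report something else, mostly with a low value. They report only what shows in the picture. A call takes as long as a camera call. They do not tell look-alikes from the thing itself.
- arm.search_frame(query, camera): "centre" ([x, y, z] in m, in the coordinates of the camera as it stood for that picture, good to about 4 mm: the middle of the surface that is visible of it).
- arm.spot_point(query, camera): "centre" ([x, y, z] in m, in the coordinates of the camera as it stood for that picture, good to about 4 mm: a listed point, or the origin of a listed thing).
The state is a dict: "t": time; "qpos": joint angles; "qvel": joint speeds; "joint_torque": joint torques, N m; "tool_pos": TCP position; "eef_rot": TCP orientation; "contact_force": force on the tool from outside, world axes, zero at the start; "wrist_torque": the same for the moment, N m; "finger_gap": finger opening in m; "finger_force": force on a finger pad.
Only numpy, scipy, OpenCV 4.12 (cv2) and the standard library are available. Lean on these libraries where they do the work, as an engineer would, in place of code of your own. Each camera call takes 0.05 s, during which the arm holds its last target. There are 200 camera calls.

## Working session

There is one attempt and no reset: what is moved stays moved. The work goes in short steps, Python scripts to look and compute and a tool call to move; the robot and the scene stay as the last step left them, time stands still between calls to the robot, and variables do not carry over. Pictures are saved under pics/ and viewed, at most 10 in all, crops included, and the job is handed in when it is done.

Besides the shell and the picture viewer there is one more tool, called after "Emit:" in YAML: its name, and indented under it one key for each argument. move_arm: Moves the arm, as the interface text tells. Its arguments: {"type":"object","properties":{"deltas":{"type":"array"},"hand":{"type":"number"},"force":{"type":"number"}},"required":["deltas"]}

```bash
mkdir -p pics; cat > h.py <<'E'
import numpy as np, cv2
from bench import arm
from scipy.spatial.transform import Rotation as R
def T(cam):
    p=arm.camera_params(cam)
    if 'cam_to_world' in p: return np.array(p['mtx']),np.array(p['cam_to_world'])
    s=arm.sense(); M=np.eye(4); M[:3,:3]=R.from_quat(s['eef_rot']).as_matrix(); M[:3,3]=s['tool_pos']
    return np.array(p['mtx']),M@np.array(p['tool_from_camera'])
def snap(cam,fn=None):
    K,M=T(cam); im,d=arm.get_image(cam)
    if fn: cv2.imwrite('pics/'+fn,im[:,:,::-1])
    return im,d,K,M
def cloud(d,K,M):
    v,u=np.indices(d.shape); P=np.stack([(u-K[0,2])*d/K[0,0],(v-K[1,2])*d/K[1,1],d],-1)
    W=P@M[:3,:3].T+M[:3,3]; W[d<=0]=np.nan; return W
def find(q,cam,M,f='spot_point'):
    for r in getattr(arm,f)(q,cam): print(cam,q,round(r['confidence'],2),np.round(M[:3,:3]@np.array(r['centre'])+M[:3,3],4))
E
python3 - <<'E'
from h import *
for c in ['scene','side']:
    im,d,K,M=snap(c,c+'0.png'); np.save(c+'d.npy',d); np.save(c+'i.npy',im)
    for q in ['gauge','head','knob','master_rim','cup_a','ring_gauge','solvent','probe_stand']: find(q,c,M)
print(arm.sense()['eef_rot'],arm.camera_params('wrist'))
E
```

```text
scene head 0.79 [6.152e-01 2.127e-01 6.000e-04]
scene head 0.35 [ 0.4229 -0.3624  0.0029]
scene knob 0.82 [0.5823 0.0317 0.0417]
scene master_rim 0.63 [0.6383 0.0366 0.1193]
scene cup_a 0.71 [ 0.3153 -0.2057 -0.0057]
scene cup_a 0.56 [ 0.425  -0.3648  0.0019]
scene cup_a 0.54 [ 0.3974 -0.1322  0.0008]
scene cup_a 0.5 [ 5.201e-01 -1.697e-01 -4.000e-04]
scene ring_gauge 0.52 [ 0.5586 -0.2947  0.0008]
scene solvent 0.6 [ 0.6768 -0.1968 -0.0008]
scene probe_stand 0.56 [0.6316 0.4788 0.003 ]
side gauge 0.59 [ 0.5527 -0.2935  0.0024]
side gauge 0.56 [0.6206 0.1282 0.0027]
side knob 0.94 [0.5751 0.0313 0.0426]
side master_rim 0.69 [0.6336 0.0368 0.1178]
side master_rim 0.58 [ 0.678  -0.1955  0.0042]
side cup_a 0.97 [ 0.4161 -0.2381 -0.0022]
side cup_a 0.95 [ 0.5167 -0.1698  0.0019]
side cup_a 0.9 [ 0.4206 -0.3686 -0.0032]
side cup_a 0.74 [ 0.3122 -0.2049  0.0044]
side cup_a 0.62 [ 0.3991 -0.134   0.0014]
side ring_gauge 0.89 [ 0.5534 -0.2939  0.0042]
side solvent 0.85 [ 6.780e-01 -1.982e-01  1.000e-04]
side probe_stand 0.27 [0.6219 0.1276 0.0022]
[2.26895076e-01 9.73919208e-01 2.50834721e-05 1.47937806e-05] {'mtx': array([[320.82082648,   0.        , 325.37294078],
       [  0.        , 320.82082648, 201.51024592],
       [  0.        ,   0.        ,   1.        ]]), 'tool_from_camera': array([[-2.48143859e-04, -9.45410073e-01, -3.25883003e-01,
         8.48171532e-02],
       [ 9.99999955e-01, -1.80294764e-04, -2.38402620e-04,
        -7.22620645e-05],
       [ 1.66633239e-04, -3.25883048e-01,  9.45410076e-01,
        -1.25072698e-01],
       [ 0.00000000e+00,  0.00000000e+00,  0.00000000e+00,
         1.00000000e+00]])}
```

View pics/scene0.png

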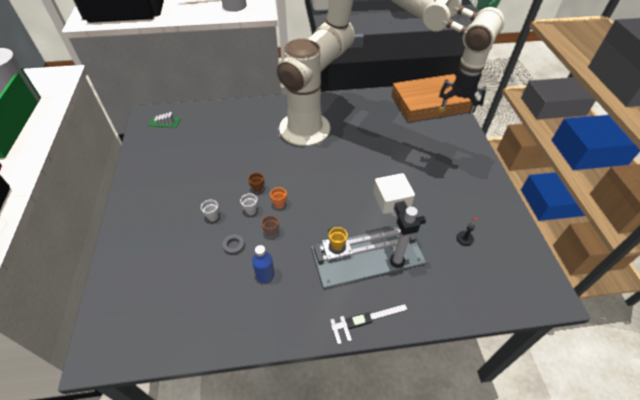

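View pics/side0.png

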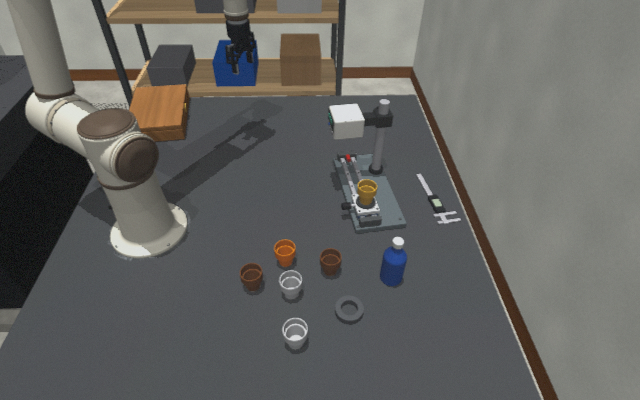

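Steel cups are at scene pixels (210,210) and (250,203), and side pixels (295,333) and (291,285). The other three cups are brown or orange decoys. The gold master is at scene (338,238), and the head is to its right at about (403,215).

Emit:
move_arm:
  deltas:
    - [0.08,-0.42,0,0,0,0.0115]
    - [0.08,-0.42,0,0,0,0.0115]
    - [0.08,-0.42,0,0,0,0.0115]
    - [0.08,-0.42,0,0,0,0.0115]
    - [0.08,-0.42,0,0,0,0.0115]
    - [0.08,-0.42,0,0,0,0.0115]
    - [0.08,-0.42,0,0,0,0.0115]
    - [0.08,-0.42,0,0,0,0.0115]
  hand: 72

```text
t: 1.9
tool_pos: [0.3311, 0.1111, 0.2503]
eef_rot: [0.083, 0.997, 0.0, 0.001]
contact_force: [1.1, 0.9, -0.7]
finger_gap: 0.0718
finger_force: 0.0
```

Emit:
move_arm:
  deltas:
    - [0.08,-0.42,0,0,0,0.0115]
    - [0.08,-0.42,0,0,0,0.0115]
    - [0.08,-0.42,0,0,0,0.0115]
    - [0.08,-0.42,0,0,0,0.0115]
    - [0.08,-0.42,0,0,0,0.0115]
    - [0.08,-0.42,0,0,0,0.0115]
    - [0.08,-0.42,0,0,0,0.0115]
    - [0,0,0,0,0,0.0115]

```text
t: 2.9
tool_pos: [0.3981, -0.243, 0.2498]
eef_rot: [-0.059, 0.998, -0.0, -0.0]
contact_force: [0.5, 1.1, -0.1]
finger_gap: 0.0719
finger_force: 0.0
```

```bash
cat >> h.py <<'E'
def circ(P):
    A=np.c_[2*P[:,:2],np.ones(len(P))]
    for _ in range(4):
        s=np.linalg.lstsq(A,(P[:,:2]**2).sum(1),rcond=None)[0]; r=np.sqrt(s[2]+s[:2]@s[:2])
        e=abs(np.hypot(*(P[:,:2]-s[:2]).T)-r); k=e<max(.002,np.median(e)*2); P=P[k];A=A[k]
    return np.round([s[0],s[1],r],4),len(P)
def rim(W,c,zr,im=None):
    # inner+outer rim points: height near zr, around c
    k=(np.hypot(W[...,0]-c[0],W[...,1]-c[1])<.045)&(abs(W[...,2]-zr)<.004)
    P=W[k]; return circ(P),np.round(np.median(P[:,2]),4)
E
python3 - <<'E'
from h import *
s=arm.sense(); print(s['t'],s['tool_pos'],R.from_quat(s['eef_rot']).as_matrix()[:,0],s['qpos'])
im,d,K,M=snap('wrist','w1.png'); W=cloud(d,K,M)
find('cup_a','wrist',M)
for c in [(.417,-.238),(.4206,-.3686),(.398,-.133),(.315,-.205)]: print(rim(W,c,.06), 'rim')
for c in ['scene','side']:
    K,M=T(c); W=cloud(np.load(c+'d.npy'),K,M)
    print(c)
    for q,z in [((.417,-.238),.06),((.4206,-.3686),.06),((.636,.0367),.118)]: print(rim(W,q,z))
E
```

```text
2.9 [ 0.39809569 -0.24297289  0.24984098] [-9.93056178e-01 -1.17640498e-01  3.75060313e-04] [-8.07752489e-01 -1.30639474e-01  1.88943122e+00 -3.78327022e-04
  1.38293078e+00 -2.49639171e+00]
wrist cup_a 0.98 [ 0.5221 -0.1657  0.0014]
wrist cup_a 0.86 [ 0.4103 -0.233   0.0031]
wrist cup_a 0.84 [ 0.3946 -0.1304  0.0028]
wrist cup_a 0.7 [ 0.4231 -0.3702  0.0023]
wrist cup_a 0.59 [ 3.194e-01 -2.057e-01  2.000e-04]
((array([ 0.4135, -0.2354,  0.0266]), 537), np.float64(0.0607)) rim
((array([ 0.4242, -0.3674,  0.0266]), 610), np.float64(0.0605)) rim
((array([ 0.3974, -0.1336,  0.0266]), 593), np.float64(0.0607)) rim
((array([ 0.3146, -0.208 ,  0.0266]), 606), np.float64(0.0611)) rim
scene
((array([ 0.4159, -0.2355,  0.0269]), 36), np.float64(0.0595))
((array([ 0.4264, -0.3682,  0.0265]), 42), np.float64(0.0593))
((array([0.6371, 0.0369, 0.0266]), 56), np.float64(0.1179))
side
((array([ 0.4147, -0.2368,  0.0266]), 93), np.float64(0.0595))
((array([ 0.4256, -0.3691,  0.0268]), 121), np.float64(0.0597))
((array([0.6349, 0.0362, 0.0271]), 69), np.float64(0.1176))
```

View pics/w1.png

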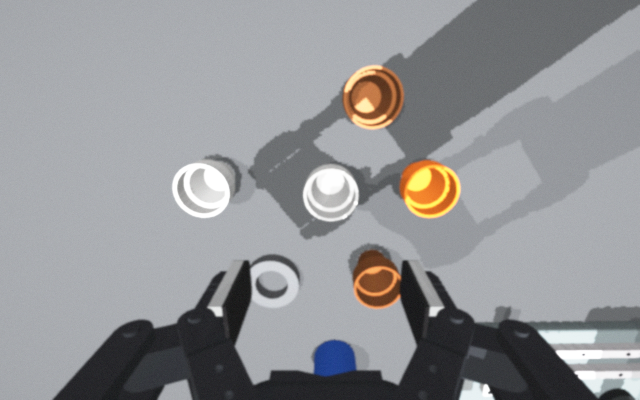

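The steel cups in the wrist view are at (331,193) and (202,190); the brown and orange ones are decoys. I'll pick the middle steel cup first.

Emit:
move_arm:
  deltas:
    - [0.07,0.03,-0.2,0,0,0]
    - [0.07,0.03,-0.4,0,0,0]
    - [0,0,-0.4,0,0,0]
    - [0,0,-0.35,0,0,0]
    - [0,0,-0.2,0,0,0]
    - [0,0,-0.09,0,0,0]
    - [0,0,0,0,0,0]

```text
t: 3.88
tool_pos: [0.415, -0.2323, 0.0534]
eef_rot: [-0.06, 0.998, 0.0, -0.0]
contact_force: [-0.3, 0.9, 0.5]
finger_gap: 0.0718
finger_force: 0.0
```

Emit:
move_arm:
  deltas:
    - [0,0,0,0,0,0]
    - [0,0,0,0,0,0]
    - [0,0,0,0,0,0]
    - [0,0,0,0,0,0]
    - [0,0,0,0,0,0]
  hand: 45
  force: 35

```text
t: 4.5
tool_pos: [0.4161, -0.2338, 0.055]
eef_rot: [-0.06, 0.998, -0.001, 0.001]
contact_force: [-0.7, 0.5, 7.5]
finger_gap: 0.0548
finger_force: 36.6
```

Emit:
move_arm:
  deltas:
    - [0,0,0.2,0,0,0]
    - [0,0,0.4,0,0,0]
    - [0,0,0.4,0,0,0]
    - [0,0,0.4,0,0,0]
    - [0,0.1,0,0,0,0]
    - [0.1,0.3,0,0,0,0]

```text
t: 5.25
tool_pos: [0.4266, -0.1852, 0.2212]
eef_rot: [-0.059, 0.998, -0.0, 0.0]
contact_force: [0.4, 0.1, -1.8]
finger_gap: 0.0548
finger_force: 38.1
```

Emit:
move_arm:
  deltas:
    - [0.2,0.36,0,0,0,0]
    - [0.2,0.36,0,0,0,0]
    - [0.2,0.36,0,0,0,0]
    - [0.2,0.36,0,0,0,0]
    - [0.2,0.36,0,0,0,0]
    - [0,0,0,0,0,0]
    - [0,0,0,0,0,0]

```text
t: 6.12
tool_pos: [0.546, 0.0311, 0.22]
eef_rot: [-0.06, 0.998, 0.0, -0.001]
contact_force: [0.5, -0.1, -1.9]
finger_gap: 0.0545
finger_force: 38.2
```

```bash
python3 - <<'E'
from h import *
s=arm.sense(); print(s['t'],s['tool_pos'],s['finger_gap'])
im,d,K,M=snap('wrist','w2.png'); W=cloud(d,K,M); np.save('w2W.npy',W)
for q in ['master_rim','knob','head','cup_a']: find(q,'wrist',M)
print('master',rim(W,(.636,.0365),.118))
p=s['tool_pos']
for z in (.003,.007,.011): print('held',rim(W,p,p[2]+z))
E
```

```text
6.125 [0.54601877 0.03110734 0.22002077] 0.05453186415243156
wrist knob 0.77 [0.5767 0.0264 0.0491]
wrist cup_a 0.92 [0.5397 0.0304 0.1687]
wrist cup_a 0.61 [ 5.220e-01 -1.675e-01 -4.000e-04]
master ((array([0., 0., 0.]), 0), np.float64(nan))
held ((array([0.543 , 0.0311, 0.0267]), 3512), np.float64(0.2248))
held ((array([0.5434, 0.0312, 0.0267]), 2983), np.float64(0.2261))
held ((array([0.5431, 0.0317, 0.0284]), 820), np.float64(0.23))
  return _methods._mean(a, axis=axis, dtype=dtype,
  ret = ret.dtype.type(ret / rcount)
```

View pics/w2.png

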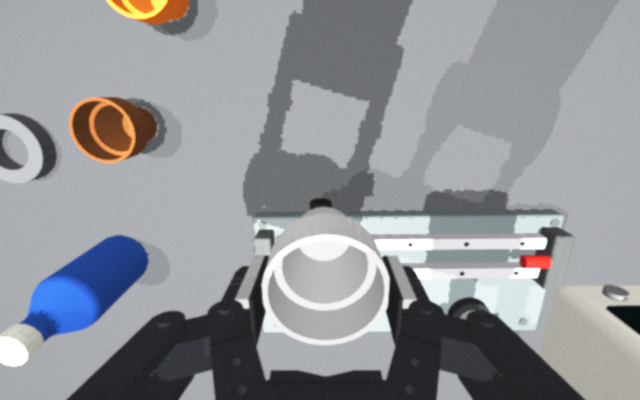

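The wrist view shows the held cup upright at (323,285), hiding the master. The gauge's front edge is level in the picture, so the tool yaw matches the gauge. I'll measure the held cup relative to the master in the fixed cameras.

```bash
python3 - <<'E'
from h import *
p=arm.sense()['tool_pos']
for c in ['scene','side']:
    im,d,K,M=snap(c); W=cloud(d,K,M)
    print(c,'held',[rim(W,p,p[2]+z) for z in (.003,.006)],'master',rim(W,(.636,.0365),.118)); find('master_rim',c,M)
W=np.load('w2W.npy')
# base top front edge: points z~.02
k=(abs(W[...,2]-.02)<.004)&(W[...,0]>.5); P=W[k]
ys=np.linspace(-.03,.2,24); E=[]
for a,b in zip(ys[:-1],ys[1:]):
    q=P[(P[:,1]>=a)&(P[:,1]<b)]
    if len(q)>5: E.append([(a+b)/2,np.percentile(q[:,0],1)])
E=np.array(E); print(np.round(np.polyfit(E[:,0],E[:,1],1),4), np.round(E[::4],4).tolist())
E
```

```text
scene held [((array([0.5466, 0.0294, 0.0272]), 54), np.float64(0.224)), ((array([0.5465, 0.0297, 0.0271]), 50), np.float64(0.2263))] master ((array([0.6368, 0.0369, 0.0265]), 59), np.float64(0.1176))
scene master_rim 0.81 [0.6383 0.0403 0.1198]
side held [((array([0.5524, 0.0266, 0.0327]), 37), np.float64(0.2239)), ((array([0.5545, 0.0272, 0.0345]), 36), np.float64(0.2269))] master ((array([0.6351, 0.0362, 0.027 ]), 64), np.float64(0.1179))
side master_rim 0.96 [0.6374 0.0356 0.1165]
[-0.1285  0.5938] [[-0.025, 0.5972], [0.065, 0.5853], [0.105, 0.5804], [0.145, 0.5751], [0.185, 0.5703]]
```

Emit:
move_arm:
  deltas:
    - [0.25,0.02,0,0,0,0]
    - [0.25,0.02,0,0,0,0]
    - [0.25,0.014,0,0,0,0]
    - [0,0,0,0,0,0]
    - [0,0,-0.2,0,0,0]
    - [0,0,-0.1,0,0,0]
    - [0,0,0,0,0,0]

```text
t: 7.45
tool_pos: [0.6356, 0.0375, 0.1839]
eef_rot: [-0.06, 0.998, 0.0, -0.001]
contact_force: [0.8, -0.2, -0.7]
finger_gap: 0.0547
finger_force: 38.1
```

```bash
python3 - <<'E'
from h import *
s=arm.sense();p=s['tool_pos'];print(s['t'],p,s['contact_force'])
for c in ['scene','side']:
    im,d,K,M=snap(c); W=cloud(d,K,M)
    print(c,'held',[rim(W,p,p[2]+z) for z in (.003,.006)],'master',rim(W,(.636,.0365),.118))
    u=K@(np.linalg.inv(M)@[.636,.0365,.14,1])[:3]; u=(u/u[2])[:2].astype(int); print(u)
    cr=im[max(u[1]-60,0):u[1]+60,max(u[0]-60,0):u[0]+60]; cv2.imwrite(f'pics/c_{c}.png',cv2.resize(cr[:,:,::-1],None,fx=4,fy=4))
a,b=cv2.imread('pics/c_scene.png'),cv2.imread('pics/c_side.png'); cv2.imwrite('pics/c1.png',cv2.resize(np.hstack([a,b]),(800,400)))
E
```

```text
7.45 [0.63562765 0.03754964 0.18392515] [ 0.83003081 -0.22320318 -0.72272521]
scene held [((array([0.636 , 0.0365, 0.0272]), 45), np.float64(0.187)), ((array([0.6351, 0.0356, 0.0279]), 33), np.float64(0.1892))] master ((array([0.6365, 0.0375, 0.0268]), 42), np.float64(0.1172))
[337 229]
side held [((array([0.6432, 0.0328, 0.0338]), 39), np.float64(0.1872)), ((array([0.6445, 0.0331, 0.0351]), 44), np.float64(0.1899))] master ((array([0.6349, 0.0361, 0.0268]), 43), np.float64(0.1178))
[368 179]
```

View pics/c1.png

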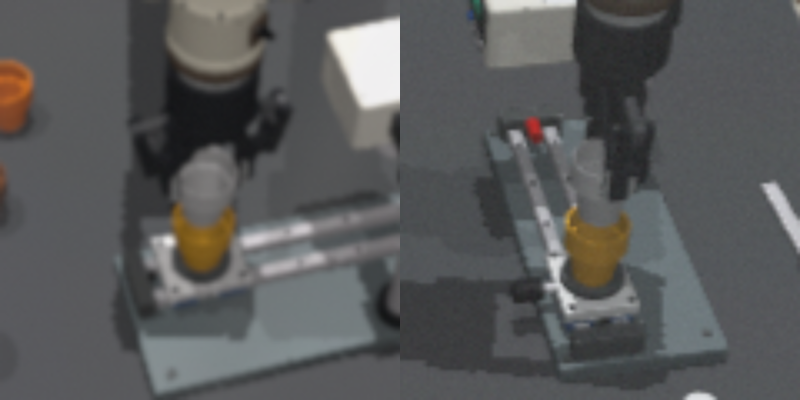

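Both crops show the held cup centred over the gold master. Lowering it.

Emit:
move_arm:
  deltas:
    - [0,0,-0.1,0,0,0]
    - [0,0,-0.1,0,0,0]
    - [0,0,-0.1,0,0,0]
    - [0,0,-0.05,0,0,0]
    - [0,0,-0.02,0,0,0]
    - [0,0,-0.01,0,0,0]
    - [0,0,0,0,0,0]

```text
t: 8.43
tool_pos: [0.6372, 0.0374, 0.14]
eef_rot: [-0.06, 0.998, -0.0, 0.0]
contact_force: [0.3, -0.4, -1.7]
finger_gap: 0.0548
finger_force: 38.2
```

Emit:
move_arm:
  deltas:
    - [0,0,-0.01,0,0,0]
    - [0,0,-0.01,0,0,0]
    - [0,0,0,0,0,0]

```text
t: 8.8
tool_pos: [0.6371, 0.0375, 0.1374]
eef_rot: [-0.06, 0.998, -0.0, 0.0]
contact_force: [0.4, -0.0, -0.5]
finger_gap: 0.0549
finger_force: 38.2
```

Emit:
move_arm:
  deltas:
    - [0,0,-0.008,0,0,0]
    - [0,0,0,0,0,0]

```text
t: 9.05
tool_pos: [0.6372, 0.0375, 0.1372]
eef_rot: [-0.06, 0.998, -0.0, 0.0]
contact_force: [-3.3, -0.9, 6.1]
finger_gap: 0.0545
finger_force: 38.7
```

Emit:
move_arm:
  deltas:
    - [0,0,0,0,0,0]
    - [0,0,0,0,0,0]
    - [0,0,0,0,0,0]
    - [0,0,0.15,0,0,0]
    - [0,0,0.3,0,0,0]
    - [0,0,0.3,0,0,0]
    - [0,0,0,0,0,0]
  hand: 72

```text
t: 9.93
tool_pos: [0.6395, 0.0372, 0.232]
eef_rot: [-0.06, 0.998, -0.001, 0.005]
contact_force: [0.3, 0.2, -0.2]
finger_gap: 0.0717
finger_force: 0.0
```

```bash
python3 - <<'E'
from h import *
s=arm.sense();p=s['tool_pos'];print(s['t'],p,s['finger_gap'])
for c in ['scene','side']:
    im,d,K,M=snap(c); W=cloud(d,K,M)
    print(c,'cup1',rim(W,(.636,.0365),.142),'master',rim(W,(.636,.0365),.118),'cup2',rim(W,(.425,-.368),.06))
im,d,K,M=snap('wrist'); print(rim(cloud(d,K,M),(.636,.037),.142))
E
```

```text
9.925 [0.6395081  0.0371702  0.23198723] 0.0716964159401638
scene cup1 ((array([0.6372, 0.0355, 0.0268]), 56), np.float64(0.1416)) master ((array([0.6391, 0.0354, 0.0254]), 48), np.float64(0.1187)) cup2 ((array([ 0.4261, -0.3687,  0.027 ]), 36), np.float64(0.0601))
side cup1 ((array([0.6355, 0.0359, 0.0268]), 71), np.float64(0.1417)) master ((array([0.6343, 0.0342, 0.0253]), 51), np.float64(0.118)) cup2 ((array([ 0.4255, -0.3692,  0.0266]), 116), np.float64(0.0603))
((array([0.6347, 0.0372, 0.0266]), 1160), np.float64(0.1427))
```

Cup 1 is seated: its rim is at 0.1417 and centred. Going for cup 2.

Emit:
move_arm:
  deltas:
    - [-0.1,-0.2,0,0,0,0]
    - [-0.2,-0.39,0,0,0,0]
    - [-0.2,-0.39,0,0,0,0]
    - [-0.2,-0.39,0,0,0,0]
    - [-0.2,-0.39,0,0,0,0]
    - [-0.2,-0.39,0,0,0,0]
    - [-0.2,-0.39,0,0,0,0]
    - [-0.2,-0.39,0,0,0,0]

```text
t: 11.08
tool_pos: [0.4554, -0.3149, 0.2247]
eef_rot: [-0.06, 0.998, 0.001, -0.001]
contact_force: [0.2, -0.1, -0.3]
finger_gap: 0.0719
finger_force: 0.0
```

Emit:
move_arm:
  deltas:
    - [-0.2,-0.39,0,0,0,0]
    - [-0.06,-0.06,0,0,0,0]
    - [0,0,0,0,0,0]
    - [0,0,0,0,0,0]

```text
t: 11.58
tool_pos: [0.4262, -0.3667, 0.2257]
eef_rot: [-0.061, 0.998, 0.001, -0.0]
contact_force: [0.8, -0.4, -0.0]
finger_gap: 0.0718
finger_force: 0.0
```

```bash
python3 - <<'E'
from h import *
s=arm.sense();p=s['tool_pos'];print(s['t'],p,s['finger_gap'])
im,d,K,M=snap('wrist'); print(rim(cloud(d,K,M),(.4255,-.368),.06))
E
```

```text
11.575 [ 0.42623673 -0.36674124  0.2256553 ] 0.07181025143307614
((array([ 0.4243, -0.3679,  0.0266]), 620), np.float64(0.0609))
```

Emit:
move_arm:
  deltas:
    - [-0.005,-0.015,-0.2,0,0,0]
    - [0,0,-0.4,0,0,0]
    - [0,0,-0.4,0,0,0]
    - [0,0,-0.25,0,0,0]
    - [0,0,-0.1,0,0,0]
    - [0,0,-0.06,0,0,0]
    - [0,0,0,0,0,0]

```text
t: 12.5
tool_pos: [0.4257, -0.3702, 0.0578]
eef_rot: [-0.06, 0.998, -0.001, 0.0]
contact_force: [0.0, 0.3, 0.2]
finger_gap: 0.0722
finger_force: 0.0
```

Emit:
move_arm:
  deltas:
    - [0,0,0,0,0,0]
    - [0,0,0,0,0,0]
    - [0,0,0,0,0,0]
    - [0,0,0,0,0,0]
    - [0,0,0,0,0,0]
  hand: 45
  force: 35

```text
t: 13.12
tool_pos: [0.4259, -0.3706, 0.0588]
eef_rot: [-0.06, 0.998, -0.001, 0.001]
contact_force: [-0.9, 2.4, 6.8]
finger_gap: 0.0553
finger_force: 36.6
```

Emit:
move_arm:
  deltas:
    - [0,0,0.2,0,0,0]
    - [0,0,0.4,0,0,0]
    - [0,0,0.4,0,0,0]
    - [0,0,0.4,0,0,0]
    - [0,0,0.1,0,0,0]
    - [0,0,0,0,0,0]

```text
t: 13.88
tool_pos: [0.4252, -0.3701, 0.2371]
eef_rot: [-0.06, 0.998, -0.0, 0.0]
contact_force: [0.0, 0.4, -2.5]
finger_gap: 0.0549
finger_force: 37.8
```

Emit:
move_arm:
  deltas:
    - [0.1,0.2,0,0,0,0]
    - [0.2,0.38,0,0,0,0]
    - [0.2,0.38,0,0,0,0]
    - [0.2,0.38,0,0,0,0]
    - [0.2,0.38,0,0,0,0]
    - [0.2,0.38,0,0,0,0]
    - [0.2,0.38,0,0,0,0]
    - [0.2,0.38,0,0,0,0]

```text
t: 14.88
tool_pos: [0.6044, -0.0249, 0.2337]
eef_rot: [-0.06, 0.998, 0.001, -0.002]
contact_force: [0.8, -0.3, -0.8]
finger_gap: 0.0551
finger_force: 37.8
```

Emit:
move_arm:
  deltas:
    - [0.16,0.34,0,0,0,0]
    - [0.1,0.19,0,0,0,0]
    - [0,0,0,0,0,0]
    - [0,0,0,0,0,0]

```text
t: 15.38
tool_pos: [0.6353, 0.0363, 0.2349]
eef_rot: [-0.06, 0.998, 0.0, -0.002]
contact_force: [-0.3, 0.1, -0.9]
finger_gap: 0.0549
finger_force: 37.8
```

```bash
python3 - <<'E'
from h import *
s=arm.sense();p=s['tool_pos'];print(s['t'],p,s['finger_gap'],s['contact_force'])
im,d,K,M=snap('wrist'); W=cloud(d,K,M); print('wrist',[rim(W,p,p[2]+z) for z in (0,.004)])
for c in ['scene']:
    im,d,K,M=snap(c); W=cloud(d,K,M)
    print(c,'cup1',rim(W,(.636,.0365),.142),'held',rim(W,p,p[2]+.002))
E
```

```text
15.375 [0.63529174 0.03627235 0.23493835] 0.05487169483042169 [-0.31323275  0.06664771 -0.94013582]
wrist [((array([0.6337, 0.0361, 0.0267]), 3324), np.float64(0.2363)), ((array([0.6341, 0.036 , 0.0267]), 2659), np.float64(0.2376))]
scene cup1 ((array([0.637 , 0.0359, 0.0268]), 51), np.float64(0.1422)) held ((array([0.637 , 0.0342, 0.0273]), 54), np.float64(0.237))
```

Emit:
move_arm:
  deltas:
    - [0.005,0.009,-0.1,0,0,0]
    - [0,0,-0.1,0,0,0]
    - [0,0,-0.1,0,0,0]
    - [0,0,-0.1,0,0,0]
    - [0,0,-0.08,0,0,0]
    - [0,0,-0.04,0,0,0]
    - [0,0,-0.02,0,0,0]
    - [0,0,0,0,0,0]

```text
t: 16.48
tool_pos: [0.6371, 0.0378, 0.1724]
eef_rot: [-0.06, 0.998, -0.0, 0.0]
contact_force: [-0.3, 0.2, -2.4]
finger_gap: 0.0548
finger_force: 37.8
```

Emit:
move_arm:
  deltas:
    - [0,0,-0.015,0,0,0]
    - [0,0,-0.01,0,0,0]
    - [0,0,0,0,0,0]

```text
t: 16.85
tool_pos: [0.6371, 0.0376, 0.1696]
eef_rot: [-0.06, 0.998, -0.0, 0.0]
contact_force: [-0.4, -1.9, 0.5]
finger_gap: 0.0552
finger_force: 37.9
```

Emit:
move_arm:
  deltas:
    - [0,0,-0.01,0,0,0]
    - [0,0,-0.01,0,0,0]
    - [0,0,0,0,0,0]

```text
t: 17.23
tool_pos: [0.6369, 0.0379, 0.1667]
eef_rot: [-0.06, 0.998, 0.0, -0.0]
contact_force: [0.2, -3.3, 1.0]
finger_gap: 0.0554
finger_force: 37.9
```

Emit:
move_arm:
  deltas:
    - [0,-0.006,-0.008,0,0,0]
    - [0,0,-0.008,0,0,0]
    - [0,0,0,0,0,0]

```text
t: 17.6
tool_pos: [0.637, 0.0375, 0.1653]
eef_rot: [-0.06, 0.998, 0.0, 0.0]
contact_force: [-2.1, -0.2, 3.9]
finger_gap: 0.0552
finger_force: 38.1
```

Emit:
move_arm:
  deltas:
    - [0,0,-0.006,0,0,0]
    - [0,0,0,0,0,0]

```text
t: 17.85
tool_pos: [0.6372, 0.0373, 0.1652]
eef_rot: [-0.06, 0.998, -0.0, 0.0]
contact_force: [-3.0, -0.7, 5.9]
finger_gap: 0.0549
finger_force: 38.3
```

```bash
python3 - <<'E'
from h import *
s=arm.sense();p=s['tool_pos'];print(p,s['contact_force'])
for c in ['scene','wrist']:
    im,d,K,M=snap(c); W=cloud(d,K,M)
    print(c,'cup2',rim(W,(.636,.0365),.167))
E
```

```text
[0.6372261  0.03730008 0.16520618] [-3.04980079 -0.73567291  5.89661936]
scene cup2 ((array([0.6383, 0.0336, 0.0286]), 49), np.float64(0.1671))
wrist cup2 ((array([0.6358, 0.0371, 0.0267]), 3119), np.float64(0.1672))
```

Emit:
move_arm:
  deltas:
    - [0,0,0,0,0,0]
    - [0,0,0,0,0,0]
    - [0,0,0,0,0,0]
    - [0,0,0.15,0,0,0]
    - [0,0,0.3,0,0,0]
    - [-0.1,0,0.3,0,0,0]
    - [-0.4,0,0,0,0,0]
    - [-0.4,0,0,0,0,0]
  hand: 72

```text
t: 18.95
tool_pos: [0.5286, 0.0371, 0.2563]
eef_rot: [-0.06, 0.998, -0.0, 0.002]
contact_force: [-0.2, 0.1, -0.4]
finger_gap: 0.072
finger_force: 0.0
```

```bash
python3 - <<'E'
from h import *
s=arm.sense();p=s['tool_pos'];print(s['t'],p,s['qpos'])
for c in ['scene','side','wrist']:
    im,d,K,M=snap(c,c+'9.png'); W=cloud(d,K,M); np.save(c+'9.npy',W)
    for z in (.118,.142,.166): print(c,z,rim(W,(.636,.0365),z))
    find('knob',c,M); find('master_rim',c,M); find('head',c,M)
E
```

```text
18.95 [0.52855871 0.03707814 0.25633943] [-1.58234227e-01  3.41315771e-02  1.71781107e+00  8.62176564e-06
  1.38631545e+00 -1.84932428e+00]
scene 0.118 ((array([0.6423, 0.0362, 0.0229]), 27), np.float64(0.1171))
scene 0.142 ((array([0.6405, 0.0376, 0.0244]), 41), np.float64(0.1429))
scene 0.166 ((array([0.6383, 0.0371, 0.0267]), 57), np.float64(0.1655))
scene knob 0.87 [0.5797 0.0319 0.0452]
scene knob 0.15 [ 0.6778 -0.1954  0.0022]
scene master_rim 0.78 [0.6411 0.0389 0.1217]
scene head 0.87 [ 0.6124  0.2137 -0.0022]
scene head 0.62 [0.6374 0.0386 0.1201]
scene head 0.23 [0.6363 0.0419 0.1064]
side 0.118 ((array([0.6354, 0.0387, 0.0277]), 37), np.float64(0.1171))
side 0.142 ((array([0.6343, 0.0348, 0.0256]), 48), np.float64(0.1429))
side 0.166 ((array([0.6368, 0.0366, 0.0268]), 67), np.float64(0.1655))
side knob 0.7 [0.6344 0.0361 0.1175]
side knob 0.69 [0.5725 0.0335 0.0474]
side master_rim 0.59 [0.6358 0.0376 0.1188]
wrist 0.118 ((array([0.6299, 0.0383, 0.0238]), 377), np.float64(0.1186))
wrist 0.142 ((array([0.6323, 0.0382, 0.0251]), 763), np.float64(0.1432))
wrist 0.166 ((array([0.6354, 0.0382, 0.0266]), 1016), np.float64(0.1661))
wrist knob 0.6 [0.5773 0.0282 0.049 ]
```

The stack is fully seated: top rim at 0.1655, centred. Next I lean the tool 35° and grip the knob.

Emit:
move_arm:
  deltas:
    - [0,-0.022,0,0.0047,-0.0386,0]
    - [0,-0.022,0,0.0047,-0.0386,0]
    - [0,-0.022,0,0.0047,-0.0386,0]
    - [0,-0.022,0,0.0047,-0.0386,0]
    - [0,-0.022,0,0.0047,-0.0386,0]
    - [0,0,-0.3,0,0,0]
    - [0,0,-0.3,0,0,0]
    - [0,0,0,0,0,0]
  hand: 54

```text
t: 20.55
tool_pos: [0.5269, 0.0247, 0.1788]
eef_rot: [-0.057, 0.953, 0.02, 0.297]
contact_force: [1.5, -0.3, 0.4]
finger_gap: 0.054
finger_force: 0.0
```

```bash
python3 - <<'E'
from h import *
s=arm.sense();p=s['tool_pos'];print(s['t'],p,s['qpos'].round(2)if hasattr(s['qpos'],'round') else s['qpos']); print(R.from_quat(s['eef_rot']).as_matrix().round(3))
im,d,K,M=snap('wrist','w10.png'); W=cloud(d,K,M); find('knob','wrist',M)
k=(W[...,0]>.545)&(W[...,0]<.615)&(W[...,1]>0)&(W[...,1]<.06)&(W[...,2]>.045)&(W[...,2]<.06)&(im.max(-1)<70)
P=W[k]; print(len(P),np.percentile(P,[5,50,95],axis=0).round(4))
E
```

```text
20.55 [0.52690413 0.024716   0.1788358 ] [-0.32 -0.29  2.28  0.42  0.64 -2.29]
[[-0.817 -0.12   0.564]
 [-0.097  0.993  0.071]
 [-0.568  0.004 -0.823]]
wrist knob 0.45 [0.6272 0.1283 0.0012]
854 [[0.5628 0.0212 0.0469]
 [0.5724 0.0309 0.0548]
 [0.6102 0.0429 0.0573]]
```

View pics/w10.png

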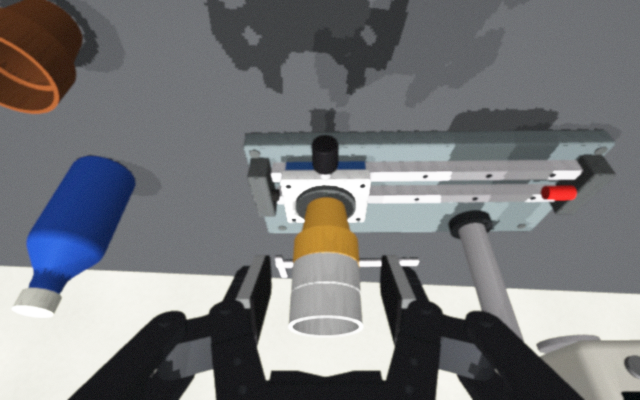

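The wrist view shows the knob at (325,152), the stack intact in the gold master at (326,270), and the red stop at (560,193).

Emit:
move_arm:
  deltas:
    - [0,0,-0.25,0,0,0]
    - [0,0,-0.27,0,0,0]
    - [0.1,0.012,-0.15,0,0,0]
    - [0.1,0.012,-0.15,0,0,0]
    - [0.1,0.012,-0.14,0,0,0]
    - [0.06,0.007,-0.08,0,0,0]
    - [0.035,0,-0.03,0,0,0]
    - [0,0,0,0,0,0]

```text
t: 21.65
tool_pos: [0.5777, 0.0289, 0.0552]
eef_rot: [-0.058, 0.952, 0.018, 0.301]
contact_force: [-0.5, -0.1, 0.9]
finger_gap: 0.054
finger_force: 0.0
```

```bash
python3 - <<'E'
from h import *
s=arm.sense();p=s['tool_pos'];print(s['t'],p,s['contact_force'])
im,d,K,M=snap('side','s11.png'); W=cloud(d,K,M)
a=im[120:270,280:480]
im2,d,K,M=snap('wrist','w11.png')
cv2.imwrite('pics/c11.png',np.hstack([cv2.resize(a,(400,300)),cv2.resize(im2,(400,300))])[:,:,::-1])
E
```

```text
21.65 [0.5776666  0.02895    0.05519404] [-0.48903777 -0.09287092  0.93935944]
```

View pics/c11.png

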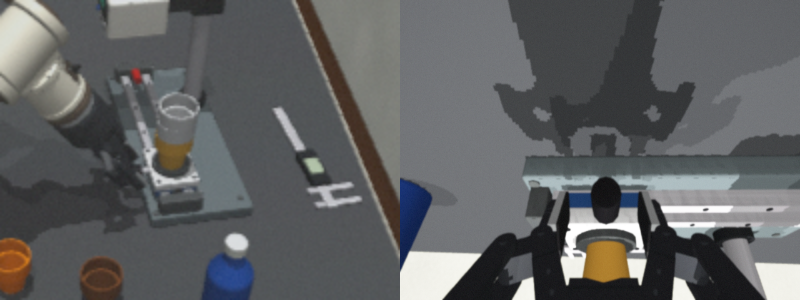

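The knob is centred between the fingers at right-panel (605,200). I'll make a small correction, then close.

Emit:
move_arm:
  deltas:
    - [-0.025,0.005,-0.035,0,0,0]
    - [0,0,0,0,0,0]

```text
t: 22.0
tool_pos: [0.5726, 0.03, 0.0492]
eef_rot: [-0.057, 0.952, 0.019, 0.3]
contact_force: [0.2, 0.5, -0.2]
finger_gap: 0.0538
finger_force: 0.0
```

Emit:
move_arm:
  deltas:
    - [0,0,0,0,0,0]
    - [0,0,0,0,0,0]
    - [0,0,0,0,0,0]
    - [0,0,0,0,0,0]
    - [0,0,0,0,0,0]
    - [0,0,0,0,0,0]
  hand: 15
  force: 25

```text
t: 22.75
tool_pos: [0.5733, 0.0298, 0.0498]
eef_rot: [-0.058, 0.952, 0.018, 0.3]
contact_force: [-6.9, 0.2, 6.0]
finger_gap: 0.0211
finger_force: 24.2
```

Emit:
move_arm:
  deltas:
    - [-0.006,0.05,0,0,0,0]
    - [-0.012,0.1,0,0,0,0]
    - [-0.012,0.1,0,0,0,0]
    - [-0.012,0.1,0,0,0,0]
    - [-0.012,0.1,0,0,0,0]
    - [-0.012,0.1,0,0,0,0]
    - [-0.012,0.1,0,0,0,0]
    - [-0.006,0.05,0,0,0,0]

```text
t: 23.75
tool_pos: [0.5624, 0.1144, 0.0497]
eef_rot: [-0.058, 0.952, 0.019, 0.3]
contact_force: [-18.2, -5.5, 18.9]
finger_gap: 0.0213
finger_force: 25.9
```

```bash
python3 - <<'E'
from h import *
s=arm.sense();p=s['tool_pos'];print(s['t'],p,s['contact_force'],s['qpos'])
im,d,K,M=snap('scene'); W=cloud(d,K,M); c=np.array([.6375,.037])+.084*np.array([-.124,.992]); print(c,rim(W,c,.166))
im2,d,K,M=snap('side'); W=cloud(d,K,M); print(rim(W,c,.166))
cv2.imwrite('pics/c12.png',np.hstack([cv2.resize(im2[80:230,280:480],(400,300)),cv2.resize(im[180:300,270:430],(400,300))])[:,:,::-1])
E
```

```text
23.75 [0.56239883 0.11437578 0.04970918] [-18.16604578  -5.45384744  18.94775706] [-0.06463364  0.13737443  2.20280601  0.49563795  0.22605667 -2.20868679]
[0.627084 0.120328] ((array([0.6271, 0.1208, 0.0268]), 56), np.float64(0.1655))
((array([0.6257, 0.1216, 0.0264]), 62), np.float64(0.1657))
```

View pics/c12.png

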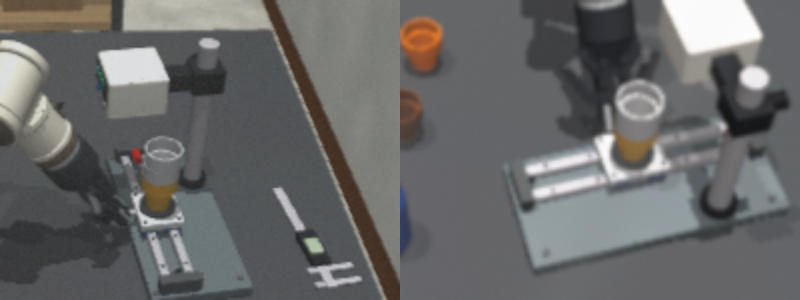

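The carriage and stack have moved intact to mid-way. The tool force has grown and joint 5 is at 0.23, near its 0.17 limit, so I'll let go and check.

Emit:
move_arm:
  deltas:
    - [0,0,0,0,0,0]
    - [0,0,0,0,0,0]
    - [0,0,0,0,0,0]
    - [0,0,0,0,0,0]
  hand: 54

```text
t: 24.35
tool_pos: [0.5633, 0.1137, 0.0495]
eef_rot: [-0.057, 0.952, 0.018, 0.3]
contact_force: [-0.2, 0.2, 0.3]
finger_gap: 0.0536
finger_force: 0.0
```

```bash
python3 - <<'E'
from h import *
s=arm.sense();p=s['tool_pos'];print(s['t'],p,s['contact_force'],s['qpos'],s['finger_gap'])
E
```

```text
24.35 [0.56332235 0.11365938 0.04951859] [-0.18912216  0.24342457  0.32593396] [-0.06572927  0.13959188  2.20112543  0.49756017  0.22488638 -2.21035081] 0.05362958358181558
```

Emit:
move_arm:
  deltas:
    - [0,0,0,-0.0018,0.015,0]
    - [0,0,0,-0.0018,0.015,0]
    - [0,0,0,0,0,0]
    - [0,0,0,0,0,0]
  hand: 34

```text
t: 24.85
tool_pos: [0.5629, 0.1138, 0.0492]
eef_rot: [-0.058, 0.965, 0.016, 0.255]
contact_force: [-0.2, 0.6, 0.6]
finger_gap: 0.034
finger_force: 0.0
```

```bash
python3 - <<'E'
from h import *
s=arm.sense();p=s['tool_pos'];print(s['t'],p,s['contact_force'],s['qpos'],s['finger_gap']);print(R.from_quat(s['eef_rot']).as_matrix().round(3))
E
```

```text
24.85 [0.56290304 0.11384768 0.04923784] [-0.20972521  0.57736882  0.57039121] [-0.05545808  0.156579    2.14045539  0.25962058  0.34619772 -1.96857965] 0.03404251209499785
[[-0.864 -0.12   0.49 ]
 [-0.104  0.993  0.06 ]
 [-0.493  0.001 -0.87 ]]
```

Emit:
move_arm:
  deltas:
    - [-0.005,0.04,0,0,0,0]
    - [-0.01,0.08,0,0,0,0]
    - [-0.01,0.08,0,0,0,0]
    - [-0.01,0.08,0,0,0,0]

```text
t: 25.35
tool_pos: [0.5585, 0.1475, 0.0492]
eef_rot: [-0.058, 0.965, 0.015, 0.254]
contact_force: [-0.3, -2.6, 1.1]
finger_gap: 0.0341
finger_force: 1.5
```

```bash
python3 - <<'E'
from h import *
s=arm.sense();p=s['tool_pos'];print(s['t'],p,s['contact_force'],s['qpos'])
E
```

```text
25.35 [0.55851477 0.14752917 0.04918985] [-0.33165273 -2.64326908  1.08456696] [ 0.02520567  0.16744395  2.12762217  0.14322655  0.33634336 -1.78874852]
```

Emit:
move_arm:
  deltas:
    - [-0.01,0.08,0,0,0,0]
    - [-0.01,0.08,0,0,0,0]
    - [-0.01,0.08,0,0,0,0]
    - [-0.01,0.08,0,0,0,0]
    - [-0.008,0.06,0,0,0,0]
    - [0,0,0,0,0,0]

```text
t: 26.1
tool_pos: [0.5528, 0.1935, 0.0493]
eef_rot: [-0.059, 0.965, 0.016, 0.254]
contact_force: [0.2, 0.3, 1.3]
finger_gap: 0.034
finger_force: 0.0
```

```bash
python3 - <<'E'
from h import *
s=arm.sense();p=s['tool_pos'];print(s['t'],p,s['contact_force'],s['qpos'])
im,d,K,M=snap('scene'); im2,d2,K2,M2=snap('side'); W=cloud(d2,K2,M2)
print(rim(W,(.617,.195),.166))
cv2.imwrite('pics/c13.png',np.hstack([cv2.resize(im2[80:230,280:480],(400,300)),cv2.resize(im[180:300,270:430],(400,300))])[:,:,::-1])
E
```

```text
26.1 [0.55275004 0.19352956 0.04926589] [0.21140447 0.26699351 1.31001348] [ 0.13317081  0.19124361  2.09908393 -0.01562912  0.33586402 -1.54541068]
((array([0.6161, 0.1943, 0.0267]), 38), np.float64(0.1649))
```

View pics/c13.png

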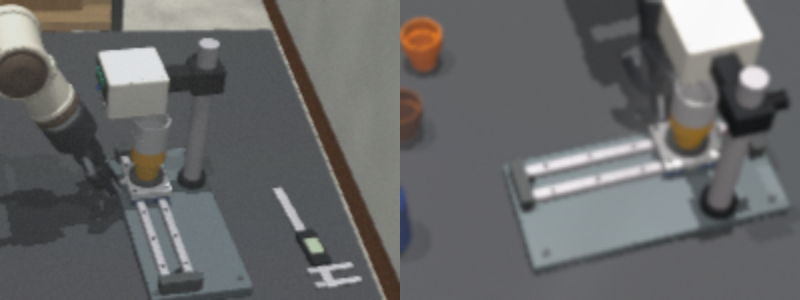

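The stack is intact and passing under the head, with the hand clear of the readout box. Creeping the rest.

Emit:
move_arm:
  deltas:
    - [-0.004,0.03,0,0,0,0]
    - [-0.004,0.03,0,0,0,0]
    - [-0.004,0.03,0,0,0,0]
    - [-0.004,0.03,0,0,0,0]
    - [-0.002,0.015,0,0,0,0]

```text
t: 26.82
tool_pos: [0.5511, 0.2094, 0.0495]
eef_rot: [-0.058, 0.965, 0.016, 0.255]
contact_force: [0.9, -6.5, -0.3]
finger_gap: 0.0341
finger_force: 3.4
```

Emit:
move_arm:
  deltas:
    - [-0.002,0.012,0,0,0,0]
    - [-0.002,0.012,0,0,0,0]

```text
t: 27.08
tool_pos: [0.551, 0.2098, 0.0494]
eef_rot: [-0.058, 0.965, 0.014, 0.254]
contact_force: [1.1, -24.7, 2.2]
finger_gap: 0.0341
finger_force: 12.3
```

Emit:
move_arm:
  deltas:
    - [0.002,-0.02,0,0,0,0]
    - [0.004,-0.035,0,0,0,0]
    - [0,0,0,0,0,0]

```text
t: 27.45
tool_pos: [0.5514, 0.2056, 0.0497]
eef_rot: [-0.058, 0.965, 0.016, 0.255]
contact_force: [0.7, -0.0, -0.2]
finger_gap: 0.0342
finger_force: 0.0
```

Emit:
move_arm:
  deltas:
    - [0,0,0,0,0,0]
    - [0,0,0,0,0,0]
    - [-0.1,-0.012,0,0,0,0]
    - [-0.25,-0.031,0,0,0,0]
    - [-0.25,-0.031,0,0,0,0]
    - [-0.25,-0.031,0.05,0,0,0]
    - [-0.2,-0.025,0.1,0,0,0]
    - [0,0,0,0,0,0]
  hand: 46

```text
t: 28.45
tool_pos: [0.424, 0.19, 0.0676]
eef_rot: [-0.058, 0.965, 0.016, 0.255]
contact_force: [0.3, -0.1, 0.6]
finger_gap: 0.046
finger_force: 0.0
```

```bash
python3 - <<'E'
from h import *
s=arm.sense();p=s['tool_pos'];print(s['t'],p,s['contact_force'],s['qvel'])
im,d,K,M=snap('scene'); im2,d2,K2,M2=snap('side'); W=cloud(d2,K2,M2)
for z in (.118,.142,.166): print(rim(W,(.615,.213),z),rim(cloud(d,K,M),(.615,.213),z))
find('knob','side',M2);find('master_rim','side',M2);find('master_rim','scene',M);find('head','scene',M)
cv2.imwrite('pics/c14.png',np.hstack([cv2.resize(im2[80:230,280:480],(400,300)),cv2.resize(im[180:300,270:430],(400,300))])[:,:,::-1])
E
```

```text
28.45 [0.42399691 0.18995102 0.06764404] [ 0.26888464 -0.07058869  0.63025252] [-1.15065426e-02  5.85028841e-02 -5.85494312e-02 -3.55133178e-03
 -3.08645547e-02 -9.15066018e-05]
((array([0.6121, 0.2074, 0.0258]), 26), np.float64(0.1172)) ((array([0.6177, 0.2064, 0.0228]), 26), np.float64(0.1181))
((array([0.6131, 0.2073, 0.0254]), 61), np.float64(0.1427)) ((array([0.6183, 0.2082, 0.0246]), 20), np.float64(0.1422))
((array([0.6146, 0.208 , 0.0259]), 25), np.float64(0.1656)) ((array([0.6202, 0.2046, 0.0214]), 20), np.float64(0.1651))
side knob 0.97 [0.5542 0.2045 0.0435]
side master_rim 0.57 [0.6098 0.212  0.1187]
scene master_rim 0.82 [0.6157 0.2119 0.1189]
scene head 0.82 [0.6159 0.2133 0.001 ]
```

View pics/c14.png

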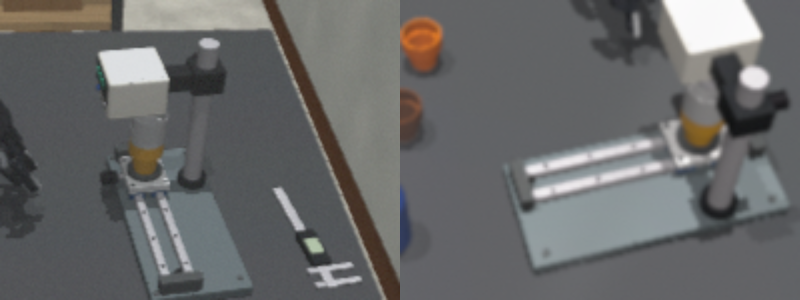

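The carriage stopped hard: force rose from 2.5 N to 25 N with almost no further movement. The knob has not rebounded, the stack stands nested under the head, and the hand is well clear. Handing in.

```bash
python3 -c "
from bench import arm
print(arm.finish_job())"
```

```text
the job is handed in; nothing more can be done
None
```

Job handed in: both steel cups are nested in the gold master, the carriage is home against the red stop, and the hand is clear. No verdict came back; "home" rests on the push force rising from 2.5 N to 25 N, as the buffer was hidden from view.

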